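# Test the cup sensor of a drinks machine's cup stand

### The job

Test the cup sensor of the wide grating on the pulled-out cup stand. Push the steel beaker that blinds it sideways onto the plain deck between the two gratings and leave it standing there (slide it, never pick it up); then press the large service button on the control box all the way; then point at the sensor eye in the middle of the wide grating with the fingertips about 2 cm above it, stay there for a good three seconds without touching the stand, and draw the hand well away (10 cm or more) from it. Touch neither sensor eye, leave the small rinse button unpressed, and do not disturb the other things.

Things in the scene. Friction and masses are not known exactly. Their poses are not given: they have to be found in the camera images.
- stand: cup stand: fixed black deck, 280 (x) by 540 (y) by 50 mm high. Origin: centre of its underside; x away from the robot, y along its length, z up. Two round gratings lie level in its top, centres at x = -35, y = +125 and -125 mm; which is the wide one varies. On its far side a galvanised control box, 62 by 240 by 35 mm high, centred at x = +105, y = 0, with a 6 mm high key switch at its middle
- eye_wide: sensor eye of the WIDE grating: a round metal bezel of 25 mm diameter with a dark glass window, level with the deck, at the centre of the round grating of 110 mm diameter. Origin: centre of the window, at the height of the deck's top (50 mm above the bench); z up. At the start the beaker stands over it
- eye_narrow: sensor eye of the NARROW grating, the same bezel and window, at the centre of the round grating of 74 mm diameter, 250 mm from the wide one along the deck. Origin: centre of the window at the deck's top. Not to be touched
- beaker: straight-walled open steel beaker, 66 mm outer diameter, 70 mm tall, wall 2.5 mm, 0.11 to 0.23 kg, loose, standing upright over the eye of the wide grating, its centre up to 12 mm off the eye. Origin: centre of its underside, z up. It slides on the deck without catching on the gratings or the eyes and does not tip when pushed with upright fingers. It may be pushed but not lifted
- service_top (a point): top centre of the large round service button (32 mm diameter, grey, in a black collar) on the control box, 65 mm to one side of the key switch (which side varies). Pressed straight down
- service (a joint): travel of the service button, 0 = up, 0.006 m = fully down; a spring of 5 N at full travel brings it back up
- rinse_top (a point): top centre of the small round rinse button (18 mm diameter, grey, in a black collar) on the control box, 65 mm to the other side of the key switch
- rinse (a joint): travel of the rinse button, 0 = up, 0.006 m = fully down; it must stay up
- paper_cup: small white paper cup, 58 mm across its rim, 44 mm across its foot, 62 mm tall, standing in a far corner of the deck beside the control box. Origin: centre of its underside. Bystander
- sugar_jar: small white jar with a steel cap, 48 mm diameter, 75 mm tall, in the other far corner of the deck. Origin: centre of its underside. Bystander
- lens_brush: cleaning brush, 160 mm long, lying along the deck's near edge. Origin: centre of its underside, its own x along its length. Bystander
- screwdriver: screwdriver, 200 mm long, lying on the bench to the robot's right of the stand. Origin: centre of its underside. Bystander
- cup_stack: stack of paper cups standing mouth down on the bench to the robot's left, 81 mm diameter, 150 mm tall. Origin: centre of its underside. Bystander
Mind the look-alikes: they are no part of the job. Leave any blue or brown look-alike of the beaker alone.

How it is judged (in metres and radians):
On the way, in this order (a step that is already met when the one before it is completed fails the run):
1. the beaker has been slid off the wide grating and stands on the deck between the gratings, clear of the narrow one (horizontal distance between beaker and eye_wide above 0.085 m and horizontal distance between beaker and eye_narrow between 0.066 and 0.185 m and angle between beaker's own z axis and vertical below 0.1 rad and linear speed of beaker below 0.03 m/s), for 0.2 s.
2. the service button is pressed down (4 of its 6 mm or more) (value of joint service above 0.004 m), for 0.05 s.
3. the fingertips dwell just above the eye of the wide grating for 2.5 s, touching nothing of the stand (grasp point within 22 mm of the eye's axis and 15 to 68 mm above it) (horizontal distance between the grasp point and eye_wide below 0.022 m and z of the grasp point in the frame of eye_wide between 0.015 and 0.068 m and contact force between the fingers and anything else below 0.2 N), for 2.5 s.
At the end, for the whole second after the job is handed in: the beaker stands at rest and upright on the deck between the gratings (its centre over 85 mm from the wide eye, 66 to 185 mm from the narrow eye), both buttons are up again, and the hand is over 100 mm from the wide eye (distance between the grasp point and eye_wide above 0.1 m and horizontal distance between beaker and eye_wide above 0.085 m and horizontal distance between beaker and eye_narrow between 0.066 and 0.185 m and z of beaker in the frame of stand between 0.045 and 0.055 m and angle between beaker's own z axis and vertical below 0.1 rad and linear speed of beaker below 0.01 m/s and value of joint each of service, rinse below 0.002 m); the robot touches nothing.
It fails at once if the beaker is lifted more than 12 mm off the deck, tipped, or pushed off the deck (z of beaker in the frame of stand above 0.062 m or z of beaker in the frame of stand below 0.04 m or angle between beaker's own z axis and vertical above 0.35 rad).
It fails at once if a sensor eye is touched by the robot (contact force between any of the fingers, the arm and eye_wide above 0.3 N or contact force between any of the fingers, the arm and eye_narrow above 0.3 N).
It fails at once if the rinse button is pressed (value of joint rinse above 0.003 m).
It fails at once if a bystander is moved by more than 20 mm (distance of any of paper_cup, sugar_jar, lens_brush, screwdriver, cup_stack from where it was at the start of the episode above 0.02 m).
It also fails if it takes over 61 s, if anything falls off the work surface, if the arm or the gripper's body presses on something with over 40 N, if the wrist force passes 120 N, or if a joint passes its speed limit or range.

### The arm

A 6-joint arm with a two-finger parallel gripper is mounted at the origin on the work surface. World frame = base frame: x ahead of the robot, y to its left, z up, the work surface at z = 0. Lengths are in mm, angles in rad, forces in N, time in s.
With the tool pointing down it reaches from about 400 to 925 mm from the base axis. Payload 12.5 kg.
Tool frame: the origin (TCP) lies at the very end of the fingers, on their centre line; the grasp point (between the pads) lies env.grip_point_offset behind it (env.grip_point_offset is the distance from the TCP to the grasp point, in mm); y points along the fingers, z is the direction in which the jaws open and shut, and the axes are right-handed (so a half turn about y gives the same grasp; the last joint's range is limited). The gripper opens to 95 mm and grips with 3 to 60 N. Pads are 20 mm wide; open, the fingers measure 119 mm over their backs; the gripper's body (75 mm by 180 mm) begins 59 mm behind the grasp point.
Start: joints at [-1.321, 0.491, 1.559, -0, 1.092, -0.106], TCP at [217.736, -585.865, 214.661] pointing down, gripper open.
Joint ranges: [-3.1, 3.1], [-0.84, 2.19], [0.05, 2.79], [-1.13, 4.28], [0.06, 2.93], [-2.69, 2.69]. Speed limits (rad/s): [2.22, 2.22, 2.79, 3.14, 3.14, 3.14].

### API

Orientations are given as [roll, pitch, yaw] about the fixed x, y, z axes, in that order (R = Rz(yaw) Ry(pitch) Rx(roll)).
In Python, from cell import readout, read_camera, env, nets gives the robot as it stands.
- The arm moves only by the tool apply_moves, never from a script. Its argument "increments" is a list of rows, each a list of 3 entries, a list of its own where there are three numbers: the shift along the tool's x, y, z in cm, then the turn, a rotation vector about the tool's x, y, z in degrees, then the finger opening in cm, from 0 to 9.51. A call has exactly 5 rows; each row shifts and turns the pose as measured when the row begins, along the tool's axes as they then stand; what a row does not reach is not made up. A row lasts 1/8 s, in which the tool goes at most 62.5 mm and 10.7 degrees, less where a joint would pass 70% of its speed; a pose out of reach is approached as far as the arm can. A call with a gripper value outside its range is refused whole. The fingers move at their own pace and stop on an object; the grip force is fixed at half the most. Time passes only in rows, so rows that do not move let the fingers close, or fill a call up. It gives the time, the measured TCP pose, the force and the opening at its end, in the units of the state.
- readout.state(): the state, without advancing time (a new reading comes with each control period).
- read_camera(name): name is "side" or "top" or "wrist"; returns a dict with "img" (420x560x3 uint8, red, green, blue), "vfov" (degrees; the focal length in pixels is half the picture's height over the tangent of half this angle, whatever the lens; pixels are square), "cx", "cy" (the principal point, pixels), "rvec" (rotation vector, rad) and "tvec" (3), from world to camera coordinates, as OpenCV has them; the wrist camera has in their place "mount" (4x4, takes a point from camera to tool coordinates, whose origin is the TCP and whose axes are the tool frame's). Camera axes: x right, y down, z forward; pixel columns grow to the right and rows downward; lengths in mm; the calibration is good to about 2 mm. A picture is of the moment at which its call begins: read the wrist's pose just before it. There is no depth.
- env.job_done(): hands the job in, once; it reports no verdict.
Trained networks look in a picture, given as the dict that the camera call returned (one of the last four; its "shot" number tells which), for a name from the list of things; names that differ only in an ending like _2 or _b are one class to them, and where a whole thing is asked for, a point or a joint stands for the part that bears it (a point fixed in the world has none). Each returns a list of dicts, best first, with "confidence" (0 to 1); they miss things now and then, are a little off and sometimes report something else, mostly with a low value. They report only what shows in the picture. A call takes as long as a camera call. They do not tell look-alikes from the thing itself.
- nets.look_for(picture, thing): "point" ([x, y, z] in mm, in the coordinates of the camera as it stood for that picture, good to about 4 mm: the middle of the surface that is visible of it).
- nets.mark_of(picture, thing): "point" ([x, y, z] in mm, in the coordinates of the camera as it stood for that picture, good to about 4 mm: a listed point, or the origin of a listed thing).
The state is a dict: "t": time; "joints": joint angles; "qvel": joint speeds; "tau": joint torques, N m; "eef_pos": TCP position; "tcp_rot": TCP orientation; "ft_force": force on the tool from outside, world axes, zero at the start; "moment": the same for the moment, N m; "opening": opening from 0.0 (shut) to 1.0 (fully open).
Only numpy, scipy, OpenCV 4.12 (cv2) and the standard library are available. Lean on these libraries where they do the work, as an engineer would, in place of code of your own. Each camera call takes 0.05 s, during which the arm holds its last target. There are 200 camera calls.

## Working session

There is one attempt and no reset: what is moved stays moved. The work goes in short steps, Python scripts to look and compute and a tool call to move; the robot and the scene stay as the last step left them, time stands still between calls to the robot, and variables do not carry over. Pictures are saved under pics/ and viewed, about 8 in all and at most 12, crops included, and the job is handed in when it is done.

Besides the shell and the picture viewer there is one more tool, called after "Emit:" in YAML: its name, and indented under it one key for each argument. apply_moves: Moves the arm, as the interface text tells. Its arguments: {"type":"object","properties":{"increments":{"type":"array"}},"required":["increments"]}

```bash
ls; mkdir -p pics; cat > h.py <<'E'
import numpy as np, cv2
from scipy.spatial.transform import Rotation as R
from cell import readout, read_camera, env, nets
def world(pic,p,st=None):
    p=np.array(p,float)
    if 'mount' in pic:
        st=st or readout.state()
        q=(np.array(pic['mount'])@np.r_[p,1])[:3]
        return R.from_euler('xyz',st['tcp_rot']).apply(q)+np.array(st['eef_pos'])
    M=cv2.Rodrigues(np.array(pic['rvec'],float))[0]
    return M.T@(p-np.array(pic['tvec'],float).ravel())
def save(pic,name): cv2.imwrite('pics/'+name,pic['img'][:,:,::-1])
E
python3 - <<'E'
from h import *
s=readout.state(); print({k:np.round(v,3) for k,v in s.items()}, env.grip_point_offset)
print(R.from_euler('xyz',s['tcp_rot']).as_matrix().round(3))
ims=[]
for c in ['top','side']:
    p=read_camera(c); ims.append(p['img'])
    save(p,c+'0.png')
    for n in ['stand','eye_wide','eye_narrow','beaker','service_top','rinse_top','paper_cup','sugar_jar','lens_brush','screwdriver','cup_stack']:
        print(c,n,[(world(p,d['point']).round(0).tolist(),round(d['confidence'],2)) for d in nets.mark_of(p,n)[:3]])
E
```

```text
pics
{'t': np.float64(0.0), 'joints': array([-1.321,  0.492,  1.559,  0.   ,  1.092, -0.106]), 'qvel': array([-0.001,  0.003, -0.   , -0.   , -0.   ,  0.001]), 'tau': array([-1.0000e-03, -6.1265e+01, -2.5818e+01,  6.9000e-02,  4.8000e-02,
       -0.0000e+00]), 'eef_pos': array([ 217.672, -585.629,  214.061]), 'tcp_rot': array([-1.572,  0.   , -2.786]), 'ft_force': array([-0.135, -0.012,  0.22 ]), 'moment': array([ 0.019,  0.021, -0.041]), 'opening': np.float64(1.0)} 18.8
[[-0.937 -0.     0.348]
 [-0.348  0.001 -0.937]
 [-0.    -1.    -0.001]]
top stand [([553.0, 6.0, 0.0], 0.86)]
top eye_wide []
top eye_narrow [([544.0, 139.0, 46.0], 0.51)]
top beaker [([347.0, -297.0, -2.0], 0.92), ([451.0, -345.0, 3.0], 0.85), ([611.0, -391.0, -1.0], 0.72)]
top service_top [([669.0, 53.0, 109.0], 0.65)]
top rinse_top [([548.0, 459.0, 0.0], 0.71), ([542.0, 135.0, 51.0], 0.53), ([642.0, -70.0, 104.0], 0.42)]
top paper_cup [([678.0, 206.0, 53.0], 0.7)]
top sugar_jar [([597.0, -209.0, 48.0], 0.75)]
top lens_brush [([426.0, 58.0, 51.0], 0.95)]
top screwdriver [([452.0, -467.0, 3.0], 0.74)]
top cup_stack [([547.0, 461.0, 0.0], 0.73), ([596.0, -212.0, 51.0], 0.39)]
side stand [([552.0, 8.0, -4.0], 0.75)]
side eye_wide []
side eye_narrow [([540.0, 139.0, 48.0], 0.58), ([453.0, -468.0, -1.0], 0.29)]
side beaker [([608.0, -388.0, -3.0], 0.76), ([450.0, -344.0, -0.0], 0.72), ([345.0, -292.0, -5.0], 0.58)]
side service_top [([672.0, 58.0, 104.0], 0.45)]
side rinse_top [([647.0, -72.0, 105.0], 0.4)]
side paper_cup [([678.0, 211.0, 47.0], 0.74), ([672.0, 59.0, 104.0], 0.46)]
side sugar_jar [([596.0, -209.0, 49.0], 0.49)]
side lens_brush [([428.0, 56.0, 45.0], 0.67)]
side screwdriver [([456.0, -467.0, 0.0], 0.5)]
side cup_stack [([547.0, 460.0, -2.0], 0.67)]
```

View pics/top0.png

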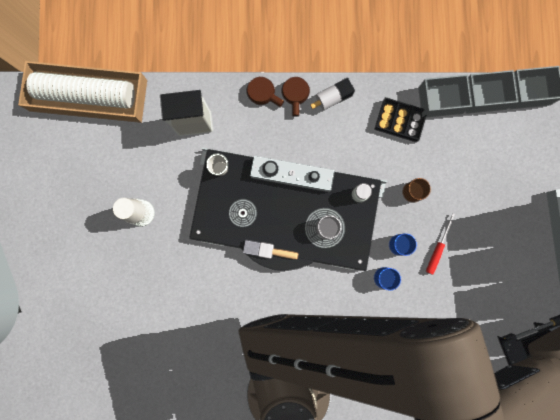

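View pics/side0.png

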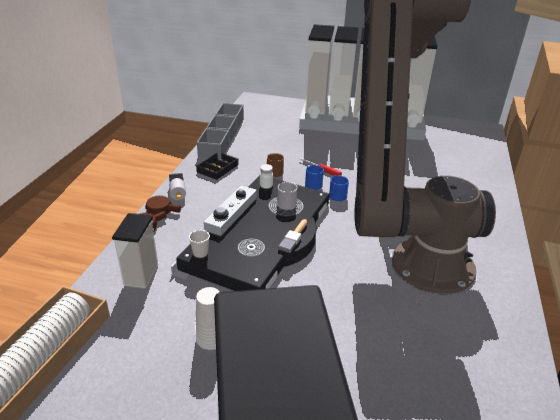

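Top view: the narrow grating is at about (242,213) and the wide one with the beaker at about (327,228). The service button is at (270,168), rinse at (314,176). The side view agrees, and the nets put the stand yaw at about −11.6°. I'll turn the tool so the jaws lie along stand x, then approach.

Emit:
apply_moves:
  increments:
    - [[0, 0, 0], [0, -10, 0], 5]
    - [[0, 0, 0], [0, -10, 0], 5]
    - [[0, 0, 0], [0, -10, 0], 5]
    - [[0, 0, 0], [0, -10, 0], 5]
    - [[0, 0, 0], [0, -10, 0], 5]

```text
t: 1.82
eef_pos: [217.8, -585.9, 214.6]
tcp_rot: [-1.571, -0.0, -1.886]
ft_force: [0.5, 0.3, -0.7]
opening: 0.55
```

Emit:
apply_moves:
  increments:
    - [[0, 0, 0], [0, -6.5, 0], 5]
    - [[-5, 0, 2.5], [0, 0, 0], 5]
    - [[-5, 0, 2.5], [0, 0, 0], 5]
    - [[-5, 0, 2.5], [0, 0, 0], 5]
    - [[-5, 0, 2.5], [0, 0, 0], 5]

```text
t: 2.45
eef_pos: [356.3, -407.3, 214.0]
tcp_rot: [-1.57, -0.001, -1.772]
ft_force: [1.0, -0.3, 0.2]
opening: 0.526
```

Emit:
apply_moves:
  increments:
    - [[-5, 0, 2.5], [0, 0, 0], 5]
    - [[-5, 0, 2.5], [0, 0, 0], 5]
    - [[-5, 0, 1], [0, 0, 0], 5]
    - [[0, 0, 0], [0, 0, 0], 5]
    - [[0, 0, 0], [0, 0, 0], 5]

```text
t: 3.08
eef_pos: [449.4, -265.4, 214.7]
tcp_rot: [-1.568, -0.002, -1.768]
ft_force: [-0.5, -0.9, 1.4]
opening: 0.526
```

```bash
python3 - <<'E'
from h import *
s=readout.state(); print(s['eef_pos'],s['tcp_rot'],s['t'])
p=read_camera('wrist'); save(p,'w1.png')
for n in ['stand','eye_wide','eye_narrow','beaker','service_top','rinse_top']:
    print('w',n,[(world(p,d['point'],s).round(0).tolist(),round(d['confidence'],2)) for d in nets.mark_of(p,n)[:3]])
t=read_camera('top');save(t,'t1.png')
E
```

```text
[ 449.41069052 -265.42290277  214.71572488] [-1.56824551 -0.00176839 -1.76750536] 3.075
w stand []
w eye_wide []
w eye_narrow []
w beaker [([343.0, -289.0, -2.0], 0.78), ([611.0, -388.0, 2.0], 0.69), ([445.0, -344.0, -2.0], 0.61)]
w service_top [([453.0, -470.0, 2.0], 0.62)]
w rinse_top []
```

View pics/w1.png

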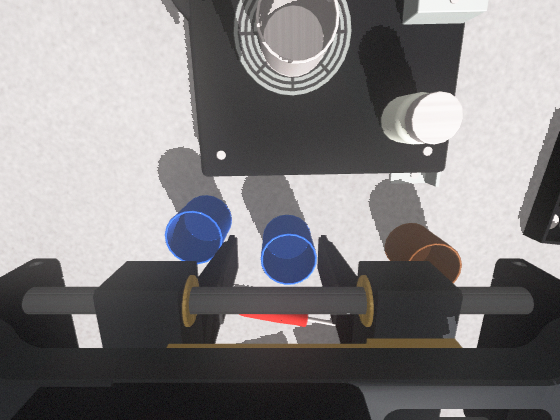

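Wrist view: the wide grating is centred at about (293,36) with the beaker standing on it; the blue and brown look-alikes are off the deck below. I'll move nearer for a full view.

Emit:
apply_moves:
  increments:
    - [[-4.5, 0, 0], [0, 0, 0], 5]
    - [[0, 0, 0], [0, 0, 0], 5]
    - [[0, 0, 0], [0, 0, 0], 5]
    - [[0, 0, 0], [0, 0, 0], 5]
    - [[0, 0, 0], [0, 0, 0], 5]

```text
t: 4.1
eef_pos: [457.8, -223.1, 214.3]
tcp_rot: [-1.568, -0.002, -1.772]
ft_force: [0.3, 0.7, -0.6]
opening: 0.526
```

```bash
python3 - <<'E'
from h import *
s=readout.state(); print(s['eef_pos'],s['tcp_rot'],s['t'])
p=read_camera('wrist'); save(p,'w2.png')
for n in ['stand','eye_wide','eye_narrow','beaker','service_top','rinse_top']:
    print('w',n,[(world(p,d['point'],s).round(0).tolist(),round(d['confidence'],2)) for d in nets.mark_of(p,n)[:4]])
E
cat >> h.py <<'E'
def project(pic,P,s):
    f=pic['img'].shape[0]/2/np.tan(np.radians(pic['vfov'])/2)
    P=np.atleast_2d(P)
    if 'mount' in pic:
        T=np.array(pic['mount']); q=R.from_euler('xyz',s['tcp_rot']).inv().apply(P-np.array(s['eef_pos'])); c=(q-T[:3,3])@T[:3,:3]
    else: c=P@cv2.Rodrigues(np.array(pic['rvec'],float))[0].T+np.array(pic['tvec'],float).ravel()
    return c[:,:2]/c[:,2:]*f+[pic['cx'],pic['cy']]
def S(l,o=(552.5,7),yaw=-.2):
    l=np.atleast_2d(l);c,n=np.cos(yaw),np.sin(yaw)
    return np.c_[l[:,0]*c-l[:,1]*n+o[0], l[:,0]*n+l[:,1]*c+o[1], l[:,2]]
def circ(x,y,z,r): a=np.linspace(0,2*np.pi,60); return np.c_[x+r*np.cos(a),y+r*np.sin(a),z+0*a]
E
python3 - <<'E'
from h import *
s=readout.state(); p=read_camera('wrist'); im=p['img'][:,:,::-1].copy()
def dr(P,col): cv2.polylines(im,[np.round(project(p,P,s)).astype(int)],False,col,1)
w=S([-35,-125,50])[0]
dr(circ(*w,55),(0,255,0))
dr(S([[-140,-270,50],[140,-270,50]]),(0,255,0)); dr(S([[-140,-270,50],[-140,0,50]]),(0,255,0))
dr(circ(w[0],w[1],50,33),(0,0,255)); dr(circ(w[0],w[1],120,33),(0,255,255))
cv2.imwrite('pics/w3.png',im); print(w)
E
```

```text
[ 457.79017555 -223.12198644  214.34782043] [-1.56825939 -0.00184351 -1.77235621] 4.1
w stand []
w eye_wide [([496.0, -118.0, 50.0], 0.16)]
w eye_narrow []
w beaker [([496.0, -115.0, 52.0], 0.96), ([614.0, -388.0, 3.0], 0.77), ([345.0, -292.0, 2.0], 0.66)]
w service_top []
w rinse_top []
[ 493.36400343 -108.55489565   50.        ]
```

View pics/w3.png

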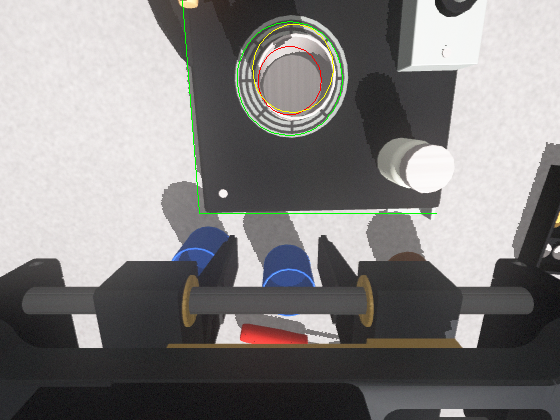

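The model overlay fits to about 2 mm. The beaker is at about (495,−114). Next: move behind it and go down.

Emit:
apply_moves:
  increments:
    - [[-3, 0, 0.75], [0, 0, 0], 5]
    - [[-3, 0, 0.75], [0, 0, 0], 5]
    - [[0, 3, 0], [0, 0, 0], 5]
    - [[0, 3, 0], [0, 0, 0], 5]
    - [[0, 3, 0], [0, 0, 0], 5]

```text
t: 5.12
eef_pos: [487.2, -165.8, 124.2]
tcp_rot: [-1.562, -0.003, -1.772]
ft_force: [-0.0, -0.3, -0.5]
opening: 0.523
```

Emit:
apply_moves:
  increments:
    - [[0, 2, -0.3], [-0.5, 0, 0], 5]
    - [[0, 2, 0], [0, 0, 0], 5]
    - [[0, 1.8, 0], [0, 0, 0], 5]
    - [[0, 0, 0], [0, 0, 0], 5]
    - [[0, 0, 0], [0, 0, 0], 5]

```text
t: 5.75
eef_pos: [483.9, -165.0, 63.1]
tcp_rot: [-1.574, -0.003, -1.771]
ft_force: [-0.2, -0.8, -0.2]
opening: 0.527
```

```bash
python3 - <<'E'
from h import *
s=readout.state(); p=read_camera('wrist'); print(s['eef_pos'],s['opening'])
for n in ['eye_wide','beaker']:
    print('w',n,[(world(p,d['point'],s).round(0).tolist(),round(d['confidence'],2)) for d in nets.mark_of(p,n)[:4]])
q=read_camera('side'); a=np.hstack([p['img'],cv2.resize(q['img'][150:310,180:360],None,fx=2.333,fy=2.333)[:420-0][:373]] if 0 else [p['img']])
cv2.imwrite('pics/w4.png',np.hstack([cv2.resize(p['img'],(448,336)),cv2.resize(q['img'][140:308,180:356],(352,336))])[:,:,::-1])
E
```

```text
[ 483.9352083  -164.98810096   63.12358954] 0.5271801340527084
w eye_wide []
w beaker [([498.0, -114.0, 52.0], 0.59), ([613.0, -386.0, -0.0], 0.52)]
```

View pics/w4.png

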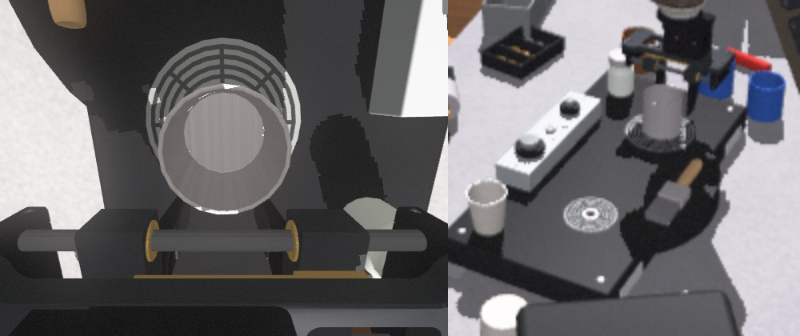

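The fingers are centred behind the beaker, so I'll push along +y of the stand (tool −x) in small rows.

Emit:
apply_moves:
  increments:
    - [[-1.2, -0.2, 0], [0, 0, 0], 5]
    - [[-1.2, 0, 0], [0, 0, 0], 5]
    - [[-1.2, 0, 0], [0, 0, 0], 5]
    - [[-1.2, 0, 0], [0, 0, 0], 5]
    - [[-1.2, 0, 0], [0, 0, 0], 5]

```text
t: 6.58
eef_pos: [496.8, -102.3, 66.0]
tcp_rot: [-1.572, -0.003, -1.771]
ft_force: [0.3, -1.3, -1.3]
opening: 0.526
```

Emit:
apply_moves:
  increments:
    - [[-1.4, 0, 0], [0, 0, 0], 5]
    - [[-1.4, 0, 0], [0, 0, 0], 5]
    - [[-1.4, 0, 0], [0, 0, 0], 5]
    - [[-1.4, 0, 0], [0, 0, 0], 5]
    - [[-0.8, 0, 0], [0, 0, 0], 5]

```text
t: 7.2
eef_pos: [510.5, -34.6, 65.8]
tcp_rot: [-1.572, -0.003, -1.77]
ft_force: [-0.8, -1.1, 0.4]
opening: 0.523
```

```bash
python3 - <<'E'
from h import *
s=readout.state(); p=read_camera('wrist'); print(s['eef_pos'],s['opening'])
q=read_camera('side')
for c,pp in (('w',p),('s',q)):
  print(c,[(world(pp,d['point'],s).round(0).tolist(),round(d['confidence'],2)) for d in nets.mark_of(pp,'beaker')[:4]])
cv2.imwrite('pics/w5.png',np.hstack([cv2.resize(p['img'],(448,336)),cv2.resize(q['img'][140:308,180:356],(352,336))])[:,:,::-1])
print(S([-35,125,50]),S([-35,-125,50]))
E
```

```text
[510.49171167 -34.57581497  65.77873132] 0.5226127764095574
w [([519.0, -6.0, 53.0], 0.98)]
s [([348.0, -295.0, -6.0], 0.89), ([451.0, -341.0, 3.0], 0.76), ([517.0, -7.0, 48.0], 0.55)]
[[543.03133612 136.46174881  50.        ]] [[ 493.36400343 -108.55489565   50.        ]]
```

View pics/w5.png

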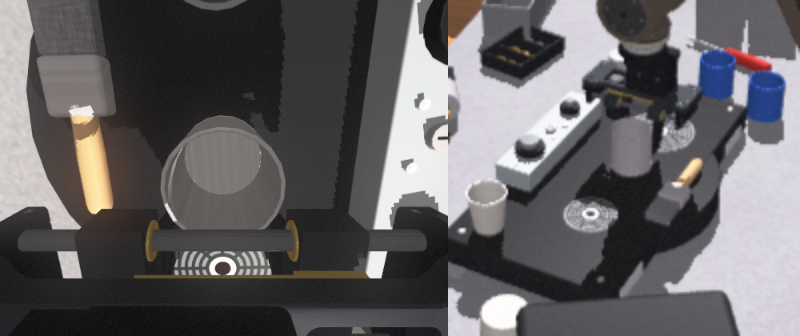

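The beaker stands at about (519,−6), roughly 106 mm from the wide eye and 144 mm from the narrow one. I'll back off and rise.

Emit:
apply_moves:
  increments:
    - [[1.5, 0, 0], [0, 0, 0], 5]
    - [[2, 0, 0], [0, 0, 0], 5]
    - [[0, -5, 0], [0, 0, 0], 5]
    - [[0, -5, 0], [0, 0, 0], 5]
    - [[0, -3, 0], [0, 0, 0], 0]

```text
t: 8.02
eef_pos: [501.3, -75.8, 197.1]
tcp_rot: [-1.578, -0.003, -1.775]
ft_force: [-0.5, -0.3, -0.5]
opening: 0.467
```

Emit:
apply_moves:
  increments:
    - [[-2, 0, 4], [0, 0, 0], 0]
    - [[-2, 0, 4], [0, 0, 0], 0]
    - [[-2, 0, 4], [0, 0, 0], 0]
    - [[0, 0, 0], [0, 0, 0], 0]
    - [[0, 0, 0], [0, 0, 0], 0]

```text
t: 8.65
eef_pos: [633.5, -48.1, 199.4]
tcp_rot: [-1.573, -0.004, -1.781]
ft_force: [-0.3, -0.1, -0.3]
opening: 0.01
```

```bash
python3 - <<'E'
from h import *
s=readout.state(); p=read_camera('wrist'); print(s['eef_pos'],s['tcp_rot'],s['opening'])
for n in ['service_top','rinse_top','beaker','eye_wide','eye_narrow']:
    print('w',n,[(world(p,d['point'],s).round(0).tolist(),round(d['confidence'],2)) for d in nets.mark_of(p,n)[:3]])
im=p['img'][:,:,::-1].copy()
def dr(P,col): cv2.polylines(im,[np.round(project(p,P,s)).astype(int)],False,col,1)
v=S([105,65,103])[0]; dr(circ(*v,16),(0,255,0)); print(v)
dr(circ(670.5,55.5,104,16),(0,0,255)); dr(circ(*S([-35,125,50])[0],37),(0,255,0))
cv2.imwrite('pics/w6.png',im)
E
```

```text
[633.47274625 -48.12740516 199.35148642] [-1.57349389 -0.00360279 -1.78086745] 0.00959814685429027
w service_top [([668.0, 58.0, 107.0], 0.61)]
w rinse_top [([643.0, -75.0, 108.0], 0.66)]
w beaker []
w eye_wide [([493.0, -108.0, 53.0], 0.72)]
w eye_narrow [([541.0, 138.0, 50.0], 0.88), ([519.0, -3.0, 51.0], 0.68)]
[668.32049718  49.84404783 103.        ]
```

View pics/w6.png

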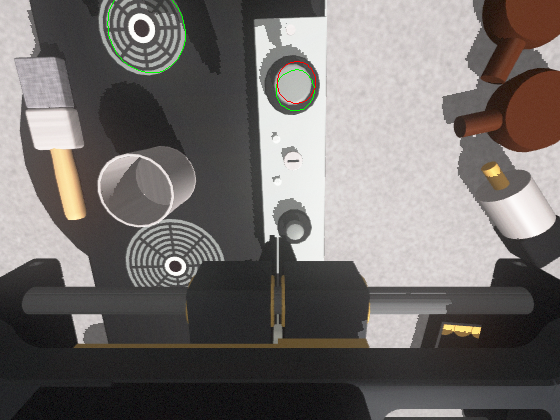

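Wrist view: service button at (294,85), which is about (669.5,54) in the world. Rinse is at (295,230). The beaker stands upright between the gratings. I'll move over the service button.

Emit:
apply_moves:
  increments:
    - [[-4, 0, 0.5], [0, 0, 0], 0]
    - [[-4, 0, 0.5], [0, 0, 0], 0]
    - [[-2.7, 0, 0.35], [0, 0, 0], 0]
    - [[0, 0, 0], [0, 0, 0], 0]
    - [[0, 0, 0], [0, 0, 0], 0]

```text
t: 9.57
eef_pos: [669.2, 55.7, 200.7]
tcp_rot: [-1.571, -0.004, -1.782]
ft_force: [-0.9, -0.2, 0.2]
opening: 0.01
```

Emit:
apply_moves:
  increments:
    - [[0.1, 3, 0], [0, 0, 0], 0]
    - [[0, 3, 0], [0, 0, 0], 0]
    - [[0, 2, 0], [0, 0, 0], 0]
    - [[0, 0, 0], [0, 0, 0], 0]
    - [[0, 0, 0], [0, 0, 0], 0]

```text
t: 10.2
eef_pos: [668.5, 49.3, 121.0]
tcp_rot: [-1.568, -0.004, -1.787]
ft_force: [-0.1, 0.0, 0.1]
opening: 0.005
```

Emit:
apply_moves:
  increments:
    - [[0, 0.5, 0], [0, 0, 0], 0]
    - [[0, 0.3, 0], [0, 0, 0], 0]
    - [[0, 0.3, 0], [0, 0, 0], 0]
    - [[0, 0.2, 0], [0, 0, 0], 0]
    - [[0, 0, 0], [0, 0, 0], 0]

```text
t: 10.82
eef_pos: [669.2, 48.9, 109.4]
tcp_rot: [-1.566, -0.003, -1.787]
ft_force: [-0.6, 0.1, 0.7]
opening: 0.007
```

Emit:
apply_moves:
  increments:
    - [[-0.4, 0, 0], [0, 0, 0], 0]
    - [[0, 0.2, 0], [0, 0, 0], 0]
    - [[0, 0.2, 0], [0, 0, 0], 0]
    - [[0, 0, 0], [0, 0, 0], 0]
    - [[0, 0, 0], [0, 0, 0], 0]

```text
t: 11.45
eef_pos: [670.2, 53.2, 105.7]
tcp_rot: [-1.565, -0.003, -1.787]
ft_force: [-0.6, 0.3, 2.7]
opening: 0.005
```

Emit:
apply_moves:
  increments:
    - [[0, 0.2, 0], [0, 0, 0], 0]
    - [[0, 0.2, 0], [0, 0, 0], 0]
    - [[0, 0, 0], [0, 0, 0], 0]
    - [[0, 0, 0], [0, 0, 0], 0]
    - [[0, 0, 0], [0, 0, 0], 0]

```text
t: 12.08
eef_pos: [670.3, 53.2, 102.1]
tcp_rot: [-1.564, -0.003, -1.787]
ft_force: [-1.8, 0.1, 4.2]
opening: 0.005
```

Emit:
apply_moves:
  increments:
    - [[0, 0.2, 0], [0, 0, 0], 0]
    - [[0, 0.2, 0], [0, 0, 0], 0]
    - [[0, 0.1, 0], [0, 0, 0], 0]
    - [[0, 0, 0], [0, 0, 0], 0]
    - [[0, 0, 0], [0, 0, 0], 0]

```text
t: 12.7
eef_pos: [670.3, 53.2, 101.8]
tcp_rot: [-1.562, -0.003, -1.786]
ft_force: [-2.2, -1.0, 4.3]
opening: 0.004
```

Emit:
apply_moves:
  increments:
    - [[0, 0.3, 0], [0, 0, 0], 0]
    - [[0, 0.3, 0], [0, 0, 0], 0]
    - [[0, 0.3, 0], [0, 0, 0], 0]
    - [[0, 0.3, 0], [0, 0, 0], 0]
    - [[0, 0.3, 0], [0, 0, 0], 0]

```text
t: 13.32
eef_pos: [670.5, 53.2, 100.8]
tcp_rot: [-1.555, -0.002, -1.786]
ft_force: [-11.4, 0.3, 31.5]
opening: 0.004
```

Force rose from 2.7 N to 4.2 N over the travel, then to 31 N at the stop, about 6 mm below first contact, so the button is fully pressed. I'll lift and go to the wide eye.

Emit:
apply_moves:
  increments:
    - [[0, -3, 0], [-0.9, 0, 0], 0]
    - [[0, -4, 0], [0, 0, 0], 0]
    - [[0, -3, 0], [0, 0, 0], 0]
    - [[4, 0, -2.8], [0, 0, 0], 0]
    - [[4, 0, -2.8], [0, 0, 0], 0]

```text
t: 13.95
eef_pos: [598.4, -12.6, 201.7]
tcp_rot: [-1.571, -0.002, -1.783]
ft_force: [0.2, -0.8, 0.3]
opening: 0.003
```

Emit:
apply_moves:
  increments:
    - [[4, 0, -2.8], [0, 0, 0], 0]
    - [[4, 0, -2.8], [0, 0, 0], 0]
    - [[2, 0, -1.4], [0, 0, 0], 0]
    - [[0, 0, 0], [0, 0, 0], 0]
    - [[0, 0, 0], [0, 0, 0], 0]

```text
t: 14.58
eef_pos: [505.1, -99.3, 200.5]
tcp_rot: [-1.571, -0.002, -1.785]
ft_force: [1.0, -0.1, -1.1]
opening: 0.008
```

```bash
python3 - <<'E'
from h import *
s=readout.state(); print(s['eef_pos'],s['tcp_rot'])
t=read_camera('top'); q=read_camera('side')
for c,p in (('t',t),('s',q)):
  for n in ['beaker','eye_wide','eye_narrow']:
    print(c,n,[(world(p,d['point'],s).round(0).tolist(),round(d['confidence'],2)) for d in nets.mark_of(p,n)[:4]])
Rm=R.from_euler('xyz',s['tcp_rot']).as_matrix()
print('tool delta to 70 above', Rm.T@(np.array([493.5,-109,72])-s['eef_pos']))
E
```

```text
[505.09055729 -99.34843292 200.4947537 ] [-1.57117095 -0.00227046 -1.78523748]
t beaker [([344.0, -292.0, -1.0], 0.87), ([514.0, -6.0, 53.0], 0.85), ([451.0, -341.0, 2.0], 0.76), ([613.0, -387.0, 1.0], 0.7)]
t eye_wide [([542.0, 141.0, 48.0], 0.17)]
t eye_narrow [([543.0, 139.0, 47.0], 0.52)]
s beaker [([348.0, -293.0, -4.0], 0.88), ([518.0, -4.0, 48.0], 0.73), ([449.0, -343.0, 2.0], 0.73), ([613.0, -386.0, -5.0], 0.56)]
s eye_wide [([497.0, -103.0, 46.0], 0.52)]
s eye_narrow []
tool delta to 70 above [ 11.60521686 128.5248983   -9.22306638]
```

Emit:
apply_moves:
  increments:
    - [[1.1, 3, -0.9], [0, 0, 0], 0]
    - [[0, 3, 0], [0, 0, 0], 0]
    - [[0, 3, 0], [0, 0, 0], 0]
    - [[0, 2, 0], [0, 0, 0], 0]
    - [[0, 0, 0], [0, 0, 0], 0]

```text
t: 15.6
eef_pos: [494.4, -108.3, 88.2]
tcp_rot: [-1.569, -0.003, -1.783]
ft_force: [-0.4, 0.2, 1.7]
opening: 0.005
```

Emit:
apply_moves:
  increments:
    - [[0, 1, 0], [0, 0, 0], 0]
    - [[0, 0.7, 0], [0, 0, 0], 0]
    - [[0, 0, 0], [0, 0, 0], 0]
    - [[0, 0, 0], [0, 0, 0], 0]
    - [[0, 0, 0], [0, 0, 0], 0]

```text
t: 16.23
eef_pos: [495.6, -108.6, 72.2]
tcp_rot: [-1.566, -0.003, -1.783]
ft_force: [0.3, -0.0, 0.4]
opening: 0.002
```

```bash
python3 - <<'E'
from h import *
s=readout.state(); q=read_camera('side'); w=read_camera('wrist'); print(s['eef_pos'],s['ft_force'])
cv2.imwrite('pics/w7.png',np.hstack([cv2.resize(w['img'],(448,336)),cv2.resize(q['img'][140:308,180:356],(352,336))])[:,:,::-1])
print(project(q,[[493.4,-108.5,50],s['eef_pos']],s)-[180,140])
E
```

```text
[ 495.58431278 -108.56522893   72.248218  ] [ 0.32297947 -0.02059599  0.39808298]
[[106.76892293  64.52676873]
 [106.35408795  58.94952865]]
```

View pics/w7.png

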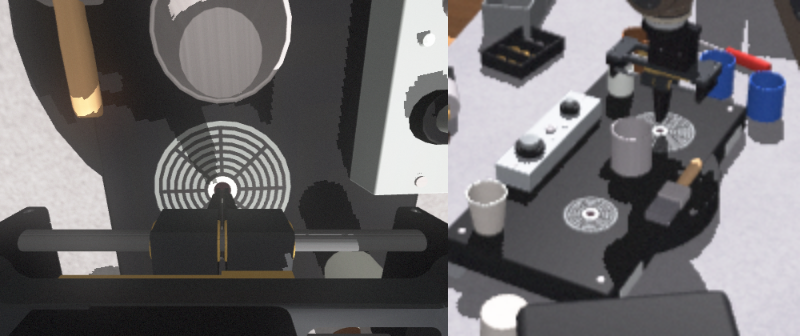

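Emit:
apply_moves:
  increments:
    - [[0, 0, 0], [0, 0, 0], 0]
    - [[0, 0, 0], [0, 0, 0], 0]
    - [[0, 0, 0], [0, 0, 0], 0]
    - [[0, 0, 0], [0, 0, 0], 0]
    - [[0, 0, 0], [0, 0, 0], 0]

```text
t: 16.95
eef_pos: [495.6, -108.6, 72.4]
tcp_rot: [-1.565, -0.003, -1.783]
ft_force: [-0.1, -0.3, 0.9]
opening: 0.003
```

Fingertips are right above the eye with nothing touching. I'll open the fingers slightly, so they don't press on each other, and hold.

Emit:
apply_moves:
  increments:
    - [[0, 0, 0], [0, 0, 0], 1]
    - [[0, 0, 0], [0, 0, 0], 1]
    - [[0, 0, 0], [0, 0, 0], 1]
    - [[0, 0, 0], [0, 0, 0], 1]
    - [[0, 0, 0], [0, 0, 0], 1]

```text
t: 17.58
eef_pos: [495.6, -108.6, 72.4]
tcp_rot: [-1.565, -0.003, -1.783]
ft_force: [-0.1, -0.1, 0.7]
opening: 0.109
```

Emit:
apply_moves:
  increments:
    - [[0, 0, 0], [0, 0, 0], 1]
    - [[0, 0, 0], [0, 0, 0], 1]
    - [[0, 0, 0], [0, 0, 0], 1]
    - [[0, 0, 0], [0, 0, 0], 1]
    - [[0, 0, 0], [0, 0, 0], 1]

```text
t: 18.2
eef_pos: [495.6, -108.6, 72.4]
tcp_rot: [-1.565, -0.003, -1.783]
ft_force: [-0.4, -0.1, -0.9]
opening: 0.105
```

Emit:
apply_moves:
  increments:
    - [[0, 0, 0], [0, 0, 0], 1]
    - [[0, 0, 0], [0, 0, 0], 1]
    - [[0, 0, 0], [0, 0, 0], 1]
    - [[0, 0, 0], [0, 0, 0], 1]
    - [[0, 0, 0], [0, 0, 0], 1]

```text
t: 18.82
eef_pos: [495.6, -108.6, 72.4]
tcp_rot: [-1.565, -0.003, -1.783]
ft_force: [0.4, -0.3, 0.1]
opening: 0.106
```

Emit:
apply_moves:
  increments:
    - [[0, 0, 0], [0, 0, 0], 1]
    - [[0, 0, 0], [0, 0, 0], 1]
    - [[0, 0, 0], [0, 0, 0], 1]
    - [[0, 0, 0], [0, 0, 0], 1]
    - [[0, 0, 0], [0, 0, 0], 1]

```text
t: 19.45
eef_pos: [495.6, -108.6, 72.4]
tcp_rot: [-1.565, -0.003, -1.783]
ft_force: [1.1, 0.4, 0.6]
opening: 0.104
```

Emit:
apply_moves:
  increments:
    - [[0, 0, 0], [0, 0, 0], 1]
    - [[0, 0, 0], [0, 0, 0], 1]
    - [[0, 0, 0], [0, 0, 0], 1]
    - [[0, 0, 0], [0, 0, 0], 1]
    - [[0, 0, 0], [0, 0, 0], 1]

```text
t: 20.08
eef_pos: [495.6, -108.6, 72.4]
tcp_rot: [-1.565, -0.003, -1.783]
ft_force: [-0.2, 1.0, 0.5]
opening: 0.101
```

Emit:
apply_moves:
  increments:
    - [[0, 0, 0], [0, 0, 0], 1]
    - [[0, 0, 0], [0, 0, 0], 1]
    - [[0, 0, 0], [0, 0, 0], 1]
    - [[0, 0, 0], [0, 0, 0], 1]
    - [[0, 0, 0], [0, 0, 0], 1]

```text
t: 20.7
eef_pos: [495.6, -108.6, 72.4]
tcp_rot: [-1.565, -0.003, -1.783]
ft_force: [0.8, -1.0, 0.1]
opening: 0.107
```

Held for more than 3 s. Now I'll draw away: up, then a little back.

Emit:
apply_moves:
  increments:
    - [[0, -4, 0], [0, 0, 0], 1]
    - [[0, -5, 0], [0, 0, 0], 1]
    - [[0, -5, 0], [0, 0, 0], 1]
    - [[4, -3, 0], [0, 0, 0], 1]
    - [[4, 0, 0], [0, 0, 0], 1]

```text
t: 21.32
eef_pos: [477.9, -186.0, 248.0]
tcp_rot: [-1.566, -0.004, -1.779]
ft_force: [1.0, -1.3, -0.5]
opening: 0.106
```

Emit:
apply_moves:
  increments:
    - [[0, 0, 0], [0, 0, 0], 1]
    - [[0, 0, 0], [0, 0, 0], 1]
    - [[0, 0, 0], [0, 0, 0], 1]
    - [[0, 0, 0], [0, 0, 0], 1]
    - [[0, 0, 0], [0, 0, 0], 1]

```text
t: 21.95
eef_pos: [477.5, -185.6, 247.7]
tcp_rot: [-1.567, -0.003, -1.78]
ft_force: [0.0, -0.6, -0.4]
opening: 0.103
```

```bash
python3 - <<'E'
from h import *
s=readout.state(); print(s['eef_pos'],s['t'],np.abs(s['qvel']).max())
t=read_camera('top'); save(t,'t9.png')
for n in ['beaker','service_top','rinse_top','paper_cup','sugar_jar','lens_brush','screwdriver','cup_stack']:
    print(n,[(world(t,d['point'],s).round(0).tolist(),round(d['confidence'],2)) for d in nets.mark_of(t,n)[:3]])
env.job_done()
E
```

```text
[ 477.53369674 -185.5946835   247.67737805] 21.95 0.007189807963256696
beaker [([609.0, -388.0, 2.0], 0.78), ([515.0, -7.0, 52.0], 0.74)]
service_top [([666.0, 52.0, 111.0], 0.4)]
rinse_top [([646.0, -73.0, 104.0], 0.43)]
paper_cup [([676.0, 210.0, 52.0], 0.93)]
sugar_jar [([595.0, -211.0, 49.0], 0.59)]
lens_brush [([426.0, 57.0, 53.0], 0.72)]
screwdriver [([450.0, -469.0, 2.0], 0.61)]
cup_stack [([547.0, 460.0, -2.0], 0.79), ([554.0, 7.0, 2.0], 0.3)]
the job is handed in; nothing more can be done
```

All the steps are done and the job was handed in at about 22 s. No verdict is reported.

- **Beaker:** I slid it with two upright fingers to about (517, −6) on the plain deck, never lifting it. That is roughly 105 mm from the wide eye and 144 mm from the narrow eye. It was upright in the pictures taken after the push.
- **Service button:** pressed to its stop, with the force jumping to 31 N about 6 mm below first contact. I judged this from force and height, because the button's travel cannot be read directly.
- **Pointing at the wide eye:** the fingertips stayed 22 mm above the eye and about 2 mm off its axis for over 4 s. Force readings stayed at noise level, about 1 N. I then moved the hand about 200 mm away.

**Last checks:** the nets put all five bystanders within about 4 mm of where they started. Rinse was never approached while pressing, and its top reads at its starting height. The service top reads 111 mm against 104–109 mm earlier, so it is back up. One small disagreement: the cameras differ by about 4 mm on the beaker's position, well inside the allowed range.

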